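# Find the full clip tin by weight and hold it up

## Robot

A 7-joint arm with a two-finger parallel gripper is mounted at the origin on a cart in front of the work surface, level with it; the furniture and walls round the work are solid. World frame = base frame: x ahead of the robot, y to its left, z up, the work surface at z = 0. Lengths are in m, angles in rad, forces in N, time in s.
With the tool pointing down it reaches from about 0.375 to 0.925 m from the base axis. Payload 3.1 kg.
Tool frame: the origin (TCP) lies on the centre line of the jaws, within the pads' length; the fingertips stand manip.tip_extent ahead of it and the grasp point (between the pads) lies 11 mm behind it (manip.tip_extent is the distance from the TCP to the fingertips, in m); z points along the fingers, y is the line along which they close (so a half turn about z gives the same grasp; the last joint's range is limited). The gripper opens to 85 mm and grips with 20 to 120 N. Pads are 22 mm wide; open, the fingers measure 114 mm over their backs; the gripper's body (76 mm by 85 mm) begins 54 mm behind the grasp point. The pads swing forward as they close: fully open they stand 13 mm farther back than shut.
Start: joints at [1.098, 0.383, 0.044, 1.598, -0.018, 1.161, -0.05], TCP at [0.238, -0.605, 0.239] pointing down, gripper open.
Joint ranges: [-2.61, 2.61], [-0.41, 2.15], [-1.48, 1.57], [0, 2.5], [-1.57, 4.71], [0.05, 1.97], [-2.85, 2.85]. Speed limits (rad/s): [2.79, 2.79, 3.14, 3.14, 3.14, 3.14, 3.14].

## Interface

Orientations are given as a 3x3 rotation matrix whose columns are the frame's x, y, z axes.
In Python, from rig import manip, imaging gives the robot as it stands.
- The arm moves only by the tool arm_command, never from a script. Its argument "plan" is one flat list of numbers, 7 for each row, row after row: the shift along the world's x, y, z in cm, then the turn, a rotation vector about the world's x, y, z in rad, then the finger opening in cm, from 0 to 8.54. In form: [x, y, z, rx, ry, rz, fingers, x, y, z, rx, ry, rz, fingers, ...]. A call has 1 to 5 rows; each row shifts and turns the commanded pose from where the row before left it; what a row does not reach is not made up. A row lasts 1/8 s, in which the tool goes at most 62.5 mm and 10.7 degrees, less where a joint would pass 70% of its speed; a pose out of reach is approached as far as the arm can. A call with a gripper value outside its range is refused whole. The fingers move at their own pace and stop on an object; the grip force is fixed at half the most. Time passes only in rows, so rows that do not move let the fingers close. It gives the time, the measured TCP pose, the force, the opening and the grip force at its end, in the units of the state.
- manip.get_obs(): the state, without advancing time (a new reading comes with each control period).
- imaging.get_image(name): name is "scene" or "top" or "wrist"; returns a dict with "pixels" (420x560x3 uint8, red, green, blue), "fx", "fy", "cx", "cy" (pixels), "world_from_camera" (4x4, takes a point from camera to world coordinates). Camera axes: x right, y down, z forward; pixel columns grow to the right and rows downward; lengths in m; the calibration is good to about 2 mm. A picture is of the moment at which its call begins. There is no depth.
- manip.sign_off(): hands the job in; it is judged then, once.
The state is a dict: "clock": time; "joint_pos": joint angles; "qd": joint speeds; "joint_torque": joint torques, N m; "eef_pos": TCP position; "tool_rot": TCP orientation; "wrist_force": force on the tool from outside, world axes, zero at the start; "moment": the same for the moment, N m; "finger_gap": finger opening in m; "grip_force": force on a finger pad.
Only numpy, scipy, OpenCV 4.12 (cv2) and the standard library are available. Lean on these libraries where they do the work, as an engineer would, in place of code of your own. Each camera call takes 0.05 s, during which the arm holds its last target. There are 200 camera calls.

## Task

One of the three look-alike clip tins on the desk is full and clearly heaviest, the other two are empty: heft them to find out which, and put the two empty ones away, lying flat and let go at the bottom of the two round pockets of the wooden tray. Then pick up the full tin and finish while holding it up still and level in the gripper, about 20 cm above the desk; do not put it down or let go. Never tip a tin over, and leave the other things on the desk alone.

Things in the scene. Friction and masses are not known exactly. Their poses are not given: they have to be found in the camera images.
- tin_a: a round closed tin, the same in looks as the other two (57 mm across, 20 mm tall, light wooden-coloured lid on a pale body, lid stuck on); may be full (250 to 350 g) or empty (40 to 65 g). Origin at the centre of its underside, z up; starts flat on the desk
- tin_b: a round closed tin, the same in looks as the other two (57 mm across, 20 mm tall, light wooden-coloured lid on a pale body, lid stuck on); may be full (250 to 350 g) or empty (40 to 65 g). Origin at the centre of its underside, z up; starts flat on the desk
- tin_c: a round closed tin, the same in looks as the other two (57 mm across, 20 mm tall, light wooden-coloured lid on a pale body, lid stuck on); may be full (250 to 350 g) or empty (40 to 65 g). Origin at the centre of its underside, z up; starts flat on the desk
- tray: fixed wooden tray, base 88 x 168 x 7 mm, on it two round pockets 82 mm apart along its y axis (its long side), each made of two curved rims 6 mm high and 6 mm thick at the pocket's -y and +y sides, leaving thumb gaps about 48 mm wide at its -x and +x sides, where fingers can reach down to the base beside a seated tin. Origin at the centre of its underside, on the desk; z up
- pocket_0 (a point): centre of the floor of one of the tray's two round pockets (towards minus tray y). Floor 7 mm above the desk, the rims 6 mm higher; pocket 67 mm across between the rims
- pocket_1 (a point): centre of the floor of one of the tray's two round pockets (towards plus tray y). Floor 7 mm above the desk, the rims 6 mm higher; pocket 67 mm across between the rims
- sharpener: bystander: grey pencil sharpener, 16 x 26 x 13 mm; leave it alone. Origin at the centre of its underside
- usb_stick: bystander: black memory stick, 18 x 56 x 8 mm, long side along its y; leave it alone. Origin at the centre of its underside
- eraser: bystander: eraser, 19 x 40 x 13 mm, long side along its y; leave it alone. Origin at the centre of its underside
- highlighter: bystander: highlighter pen, 22 x 116 x 17 mm, long side along its y; leave it alone. Origin at the centre of its underside
Mind the look-alikes: they are no part of the job. Leave any purple look-alike of the tin_b alone.

How it is judged:
By the outcome, as a careful person would: the job done as asked, in the order asked, and still so for the second after the job is handed in, while the arm keeps its last pose, push and grip.
It also fails if it takes over 72 s, if anything falls off the work surface, if the arm or the gripper's body presses on something with over 40 N, if the wrist force passes 120 N, or if a joint passes its speed limit or range.

## Working session

There is one attempt and no reset: what is moved stays moved. The work goes in short steps, Python scripts to look and compute and a tool call to move; the robot and the scene stay as the last step left them, time stands still between calls to the robot, and variables do not carry over. Pictures are saved under pics/ and viewed, at most 10 in all, crops included, and the job is handed in when it is done.

Besides the shell and the picture viewer there is one more tool, called after "Call:" in YAML: its name, and indented under it one key for each argument. arm_command: Moves the arm, as the interface text tells. Its arguments: {"type":"object","properties":{"plan":{"type":"array"}},"required":["plan"]}

```bash
mkdir -p pics; cat > h.py <<'E'
import numpy as np, cv2
from rig import manip, imaging
def shot(n,f):
    d=imaging.get_image(n); cv2.imwrite(f'pics/{f}.png',d['pixels'][:,:,::-1]); np.savez(f'pics/{f}.npz',**d); return d
def ray(d,u,v,z):
    T=d['world_from_camera']; r=T[:3,:3]@np.array([(u-d['cx'])/d['fx'],(v-d['cy'])/d['fy'],1]); o=T[:3,3]
    return o+r*(z-o[2])/r[2]
def proj(d,p):
    T=np.linalg.inv(d['world_from_camera']); c=T[:3,:3]@np.array(p)+T[:3,3]; return d['fx']*c[0]/c[2]+d['cx'],d['fy']*c[1]/c[2]+d['cy']
E
python3 - <<'E'
from h import *
for n in('top','scene'):
    d=shot(n,n+'0'); print(n,d['fx'],d['cx'],d['cy'],np.round(d['world_from_camera'],3).tolist())
o=manip.get_obs(); print(manip.tip_extent,{k:np.round(v,3).tolist() for k,v in o.items()})
E
```

```text
top 459.416587805154 277.1124151298416 203.76065226857622 [[0.024, -0.988, 0.154, 0.4], [-1.0, -0.025, -0.003, -0.297], [0.006, -0.154, -0.988, 1.013], [0.0, 0.0, 0.0, 1.0]]
scene 421.99615949260544 277.4733858119218 206.63053574842723 [[-0.892, -0.346, 0.291, 0.265], [-0.451, 0.656, -0.605, 0.348], [0.018, -0.671, -0.741, 0.838], [0.0, 0.0, 0.0, 1.0]]
0.008 {'clock': 0.1, 'joint_pos': [1.098, 0.384, 0.044, 1.599, -0.018, 1.161, -0.05], 'qd': [0.001, -0.001, 0.001, -0.005, 0.0, -0.0, -0.001], 'joint_torque': [0.003, -43.473, 1.029, -25.046, 0.011, 0.005, 0.0], 'eef_pos': [0.238, -0.604, 0.238], 'tool_rot': [[0.931, 0.366, -0.001], [0.366, -0.931, 0.002], [-0.0, -0.002, -1.0]], 'wrist_force': [0.356, -0.715, -0.273], 'moment': [0.009, -0.03, -0.018], 'grip_force': 0.0, 'finger_gap': 0.085}
```

View pics/top0.png

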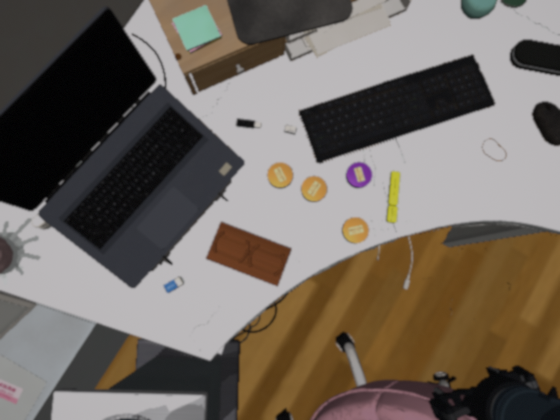

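View pics/scene0.png

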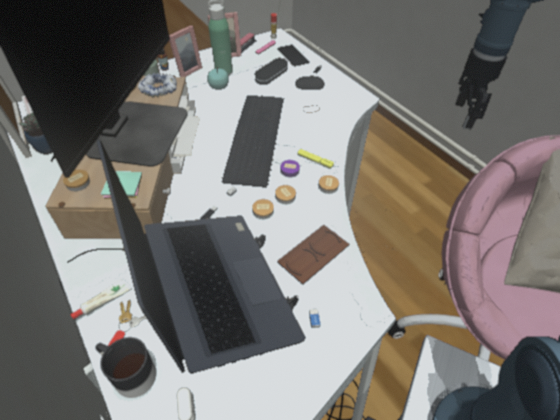

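The top view shows what could pass for a clip tin: orange-lidded tins at (280,175), (314,189) and (356,230), and a purple one at (358,175), which is the decoy. The scene view also has an orange tin on the monitor stand at (76,178), which is off the desk. I choose the three orange tins on the desk and check them in a close crop. The tray is at (249,254).

```bash
python3 - <<'E'
from h import *
im=cv2.imread('pics/top0.png')[150:290,200:400]
cv2.imwrite('pics/c0.png',cv2.resize(im,None,fx=4,fy=4,interpolation=cv2.INTER_CUBIC))
E
```

```text
(no output)
```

View pics/c0.png

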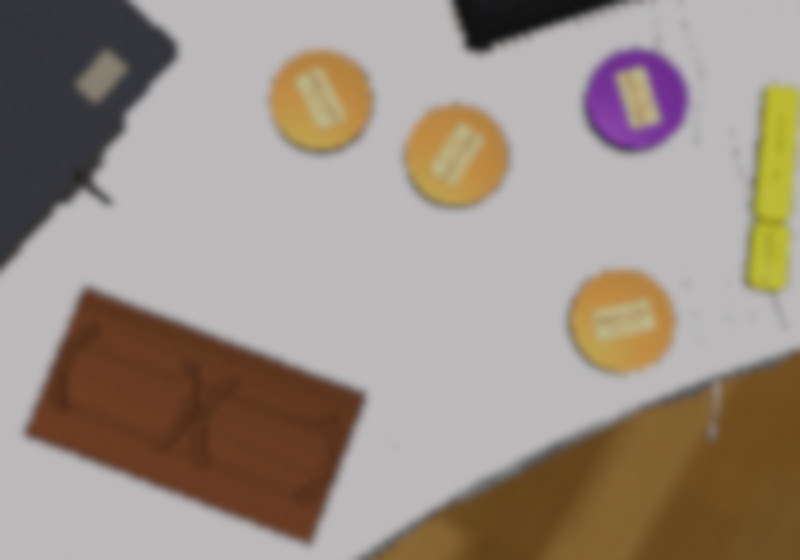

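The crop shows three orange lids at about (280,175), (314,189) and (356,230), plus the purple decoy at (358,175). The tray's corners in crop pixels are (87,290), (364,395), (311,543) and (27,433). Next I turn these into world positions.

```bash
cat >> h.py <<'E'
def tins(d,z=0.02,amin=150):
    hsv=cv2.cvtColor(np.ascontiguousarray(d['pixels']),cv2.COLOR_RGB2HSV)
    m=cv2.inRange(hsv,(10,90,140),(25,255,255)); m=cv2.morphologyEx(m,cv2.MORPH_CLOSE,np.ones((9,9)))
    m=cv2.morphologyEx(m,cv2.MORPH_OPEN,np.ones((5,5)))
    out=[]
    for c in cv2.findContours(m,0,2)[0]:
        (u,v),r=cv2.minEnclosingCircle(c); a=cv2.contourArea(c)
        if a>amin and a>.75*np.pi*r*r:
            (u,v),(e,f),_=cv2.fitEllipse(c); out.append((u,v,e,f,*ray(d,u,v,z)[:2]))
    return out
E
python3 - <<'E'
from h import *
d=dict(np.load('pics/top0.npz'))
print('top',np.round(tins(d),3))
s=dict(np.load('pics/scene0.npz')); print('scene',np.round(tins(s),3))
for u,v in((280.5,175),(314,188.5),(356,229.7),(359,175)): print(np.round(ray(d,u,v,.02),3))
C=np.array([ray(d,200+x/4,150+y/4,.007)[:2] for x,y in((87,290),(364,395),(311,543),(27,433))])
print(C.round(3),C.mean(0).round(4),[np.linalg.norm(C[i]-C[i-1]).round(4) for i in range(4)])
l=(C[1]+C[2]-C[0]-C[3])/2; l/=np.linalg.norm(l); print('long',l,'ang',np.arctan2(*l[::-1])); print('pockets',C.mean(0)-.041*l,C.mean(0)+.041*l)
for u,v in ((279,284-30),(315,247)): pass
C2=np.array([ray(s,x,y,.007)[:2] for x,y in((279,255),(320,226),(350,246),(307,281))]); print('scene tray',C2.mean(0))
E
```

```text
top [[ 3.55130e+02  2.29799e+02  2.42830e+01  2.49480e+01  5.02000e-01
  -4.71000e-01]
 [ 3.13604e+02  1.88447e+02  2.40350e+01  2.45190e+01  5.91000e-01
  -3.79000e-01]
 [ 2.79735e+02  1.74735e+02  2.39440e+01  2.40090e+01  6.20000e-01
  -3.04000e-01]]
scene []
[ 0.619 -0.306  0.02 ]
[ 0.591 -0.38   0.02 ]
[ 0.502 -0.472  0.02 ]
[ 0.624 -0.479  0.02 ]
[[ 0.512 -0.179]
 [ 0.458 -0.333]
 [ 0.378 -0.306]
 [ 0.433 -0.15 ]] [ 0.4451 -0.2418] [np.float64(0.0842), np.float64(0.1627), np.float64(0.0847), np.float64(0.1653)]
long [-0.33234292 -0.94315862] ang -1.9095829389008572
pockets [ 0.45876201 -0.20308612] [ 0.43150989 -0.28042513]
scene tray [ 0.44570835 -0.24198552]
```

Call:
arm_command:
  plan: [5.3, 2.7, -1.5, 0, 0, 0.171, 7.5, 5.3, 2.7, -1.5, 0, 0, 0.171, 7.5, 5.3, 2.7, -1.5, 0, 0, 0.171, 7.5, 5.3, 2.7, -1.5, 0, 0, 0.171, 7.5, 5.3, 2.7, -1.5, 0, 0, 0.171, 7.5]

```text
clock: 0.72
eef_pos: [0.5041, -0.4688, 0.1632]
tool_rot: [[0.329, 0.944, -0.001], [0.944, -0.329, 0.0], [0.0, -0.001, -1.0]]
wrist_force: [0.6, -0.4, 0.4]
finger_gap: 0.0748
grip_force: 0.0
```

Call:
arm_command:
  plan: [0, 0, 0, 0, 0, 0, 7.5, 0, 0, 0, 0, 0, 0, 7.5]

```text
clock: 0.98
eef_pos: [0.5025, -0.4696, 0.1633]
tool_rot: [[0.334, 0.943, -0.002], [0.943, -0.334, 0.001], [-0.0, -0.002, -1.0]]
wrist_force: [-0.7, -1.2, -0.1]
finger_gap: 0.0754
grip_force: 0.0
```

```bash
python3 - <<'E'
from h import *
d=shot('wrist','w0'); print(np.round(tins(d),3)); o=manip.get_obs(); print(o['eef_pos'],np.arctan2(o['tool_rot'][1][1],o['tool_rot'][0][1]),manip.tip_extent)
E
```

```text
[[351.171  42.593  76.213  85.928   0.591  -0.379]]
[ 0.50124062 -0.47125127  0.16382748] -0.3433415430319831 0.008
```

View pics/w0.png

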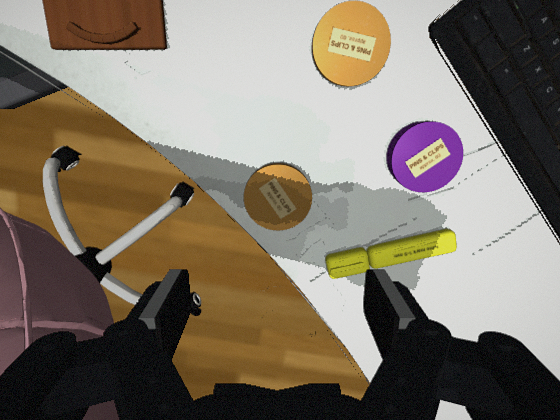

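The wrist view shows T3 at (278,196) in the gripper's shadow, T2 at (351,43), purple at (425,157) and the highlighter at (390,252), all clear of the grasp.

```bash
python3 - <<'E'
from h import *
d=dict(np.load('pics/w0.npz')); print(ray(d,278,195,.02),ray(d,278,163,.02),ray(d,278,229,.02),ray(d,326,265,.017))
o=manip.get_obs(); print(o['eef_pos'],proj(d,o['eef_pos']),proj(d,[.502,-.4715,.02]))
E
```

```text
[ 0.50311189 -0.46926298  0.02      ] [ 0.51193109 -0.44422427  0.02      ] [ 0.49316983 -0.49748965  0.02      ] [ 0.52166349 -0.54493902  0.017     ]
[ 0.50124062 -0.47125127  0.16382748] (np.float64(275.55132103138993), np.float64(287.5450577776781)) (np.float64(277.630182749273), np.float64(197.89789905246863))
```

Call:
arm_command:
  plan: [0.1, 0.1, -4.5, 0, 0, 0, 7.5, 0, 0, -4.5, 0, 0, 0, 7.5, 0, 0, -3.5, 0, 0, 0, 7.5, 0, 0, -2, 0, 0, 0, 7.5, 0, 0, -0.5, 0, 0, 0, 7.5]

```text
clock: 1.65
eef_pos: [0.502, -0.4698, 0.0133]
tool_rot: [[0.337, 0.942, -0.002], [0.942, -0.337, 0.0], [-0.0, -0.002, -1.0]]
wrist_force: [0.1, 0.2, 0.1]
finger_gap: 0.0748
grip_force: 0.0
```

Call:
arm_command:
  plan: [0, 0, 0, 0, 0, 0, 7.5]

```text
clock: 1.78
eef_pos: [0.5043, -0.47, 0.0154]
tool_rot: [[0.335, 0.942, 0.001], [0.942, -0.335, -0.001], [-0.001, 0.002, -1.0]]
wrist_force: [1.4, -0.3, 0.6]
finger_gap: 0.0748
grip_force: 0.0
```

Call:
arm_command:
  plan: [0, 0, -0.1, 0, 0, 0, 5, 0, 0, 0, 0, 0, 0, 5, 0, 0, 0, 0, 0, 0, 5, 0, 0, 0, 0, 0, 0, 5]

```text
clock: 2.28
eef_pos: [0.5054, -0.4702, 0.0159]
tool_rot: [[0.334, 0.942, 0.003], [0.942, -0.334, -0.003], [-0.002, 0.003, -1.0]]
wrist_force: [-1.1, 0.1, 6.0]
finger_gap: 0.0539
grip_force: 63.9
```

Call:
arm_command:
  plan: [0, 0, 1, 0, 0, 0, 5, 0, 0, 2, 0, 0, 0, 5, 0, 0, 3, 0, 0, 0, 5, 0, 0, 2, 0, 0, 0, 5, 0, 0, 0, 0, 0, 0, 5]

```text
clock: 2.9
eef_pos: [0.5057, -0.4702, 0.0964]
tool_rot: [[0.334, 0.942, 0.004], [0.942, -0.334, -0.004], [-0.002, 0.005, -1.0]]
wrist_force: [0.5, -0.2, -2.9]
finger_gap: 0.0536
grip_force: 63.8
```

Call:
arm_command:
  plan: [0, 0, 0, 0, 0, 0, 5, 0, 0, 0, 0, 0, 0, 5]

```text
clock: 3.15
eef_pos: [0.5028, -0.468, 0.0914]
tool_rot: [[0.334, 0.942, -0.003], [0.942, -0.334, 0.002], [0.001, -0.003, -1.0]]
wrist_force: [-0.9, 0.5, -3.5]
finger_gap: 0.0537
grip_force: 63.8
```

```bash
python3 - <<'E'
from h import *
F=[]
for i in range(4):
    d=imaging.get_image('wrist'); o=manip.get_obs(); F.append([*o['wrist_force'],o['finger_gap'],o['eef_pos'][2]])
print(np.round(F,3),np.mean(F,0)); cv2.imwrite('pics/w1.png',d['pixels'][100:,:,::-1])
E
```

```text
[[-0.251  0.207 -2.859  0.054  0.091]
 [ 0.332  0.246 -2.814  0.054  0.092]
 [-0.026 -0.553 -3.557  0.053  0.092]
 [-0.368  0.501 -2.656  0.054  0.092]] [-0.07812902  0.10048312 -2.97142397  0.05383879  0.09187819]
```

View pics/w1.png

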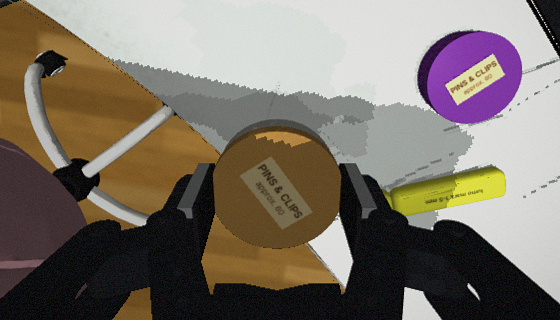

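The wrist view shows the tin held between the pads with its lid centre at about (278,188) in the crop. The wrist force is -3.0 N, or about 300 g, so T3 is the full tin. I set it back gently and go to T2.

Call:
arm_command:
  plan: [0, 0, -3, 0, 0, 0, 5, 0, 0, -3, 0, 0, 0, 5, 0, 0, -1.4, 0, 0, 0, 5, 0, 0, -0.6, 0, 0, 0, 5, 0, 0, 0, 0, 0, 0, 5]

```text
clock: 3.98
eef_pos: [0.5039, -0.4691, 0.0156]
tool_rot: [[0.335, 0.942, -0.001], [0.942, -0.335, 0.0], [-0.0, -0.001, -1.0]]
wrist_force: [-2.3, 2.1, 5.2]
finger_gap: 0.0539
grip_force: 67.3
```

Call:
arm_command:
  plan: [0, 0, 0, 0, 0, 0, 6.5, 0, 0, 0, 0, 0, 0, 7.5, 0, 0, 0, 0, 0, 0, 7.5, 0, 0, 2, 0, 0, 0, 7.5, 0, 0, 5, 0, 0, 0, 7.5]

```text
clock: 4.6
eef_pos: [0.502, -0.4672, 0.0817]
tool_rot: [[0.334, 0.942, -0.005], [0.942, -0.334, 0.004], [0.002, -0.006, -1.0]]
wrist_force: [0.3, -1.2, 0.5]
finger_gap: 0.0748
grip_force: 0.0
```

Call:
arm_command:
  plan: [2.8, 3.0, 3, 0, 0, 0, 7.5, 3, 3.0, 0, 0, 0, 0, 7.5, 3, 3.1, 0, 0, 0, 0, 7.5, 0, 0, 0, 0, 0, 0, 7.5, 0, 0, 0, 0, 0, 0, 7.5]

```text
clock: 5.22
eef_pos: [0.592, -0.3784, 0.1143]
tool_rot: [[0.334, 0.943, 0.0], [0.943, -0.334, -0.001], [-0.001, 0.001, -1.0]]
wrist_force: [-0.0, -1.3, -0.4]
finger_gap: 0.0749
grip_force: 0.0
```

```bash
python3 - <<'E'
from h import *
d=shot('wrist','w2'); print(np.round(tins(d),3))
d=shot('top','top2'); print(np.round(tins(d),3)); P=[]
for i in range(4): imaging.get_image('wrist'); P.append(manip.get_obs()['eef_pos'])
print(np.mean(P,0))
E
```

```text
[[ 2.09600e+02  3.55713e+02  6.17160e+01  7.16460e+01  5.02000e-01
  -4.72000e-01]
 [ 2.79905e+02  9.23890e+01  8.98380e+01  9.47030e+01  6.20000e-01
  -3.04000e-01]]
[[355.23  229.041  24.235  24.672   0.503  -0.471]]
[ 0.59054934 -0.37996957  0.11338002]
```

View pics/w2.png

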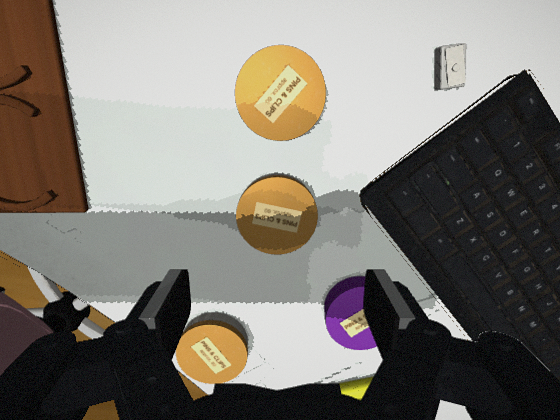

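The wrist view shows T2 centred under the jaws at (277,213), T1 at (280,92), purple clear at (355,312), and T3 standing flat at (210,355). I lower onto T2.

Call:
arm_command:
  plan: [0, 0, -4, 0, 0, 0, 7.5, 0, 0, -3.5, 0, 0, 0, 7.5, 0, 0, -2, 0, 0, 0, 7.5, 0, 0, -0.4, 0, 0, 0, 7.5, 0, 0, 0, 0, 0, 0, 6.5]

```text
clock: 6.15
eef_pos: [0.5927, -0.3784, 0.0151]
tool_rot: [[0.335, 0.942, 0.001], [0.942, -0.335, -0.001], [-0.0, 0.002, -1.0]]
wrist_force: [0.1, -0.4, 0.3]
finger_gap: 0.065
grip_force: 0.0
```

Call:
arm_command:
  plan: [0, 0, 0, 0, 0, 0, 5, 0, 0, 0, 0, 0, 0, 5, 0, 0, 0, 0, 0, 0, 5, 0, 0, 0, 0, 0, 0, 5]

```text
clock: 6.65
eef_pos: [0.5938, -0.3789, 0.0167]
tool_rot: [[0.334, 0.942, 0.004], [0.942, -0.334, -0.002], [-0.001, 0.004, -1.0]]
wrist_force: [-0.3, 0.3, 6.3]
finger_gap: 0.0536
grip_force: 63.5
```

Call:
arm_command:
  plan: [0, 0, 2, 0, 0, 0, 5, 0, 0, 4, 0, 0, 0, 5, 0, 0, 3, 0, 0, 0, 5, 0, 0, 0, 0, 0, 0, 5, 0, 0, 0, 0, 0, 0, 5]

```text
clock: 7.28
eef_pos: [0.5912, -0.3775, 0.1037]
tool_rot: [[0.334, 0.942, -0.001], [0.942, -0.334, 0.001], [0.0, -0.002, -1.0]]
wrist_force: [-0.3, -0.1, -1.4]
finger_gap: 0.0538
grip_force: 63.1
```

```bash
python3 - <<'E'
from h import *
F=[]
for i in range(4):
    d=imaging.get_image('wrist'); o=manip.get_obs(); F.append([*o['wrist_force'],o['finger_gap'],*o['eef_pos']])
print(np.mean(F,0)); print(np.round(tins(d,o['eef_pos'][2]+.007),3))
E
```

```text
[-0.0239006   0.06722268 -0.86702989  0.0535602   0.59060592 -0.37714866
  0.10241046]
[[283.825  93.552  94.836  99.719   0.619  -0.304]]
```

The reading is about -0.9 N against -3.0 N before, so T2 is empty. I carry it over the nearer pocket.

Call:
arm_command:
  plan: [-4, 2.5, 0, 0, 0, 0, 5, -4, 2.4, 0, 0, 0, 0, 5, -4, 2.4, 0, 0, 0, 0, 5, -3.9, 2.4, 0, 0, 0, 0, 5, 0, 0, 0, 0, 0, 0, 5]

```text
clock: 8.1
eef_pos: [0.4273, -0.2779, 0.1019]
tool_rot: [[0.334, 0.942, -0.008], [0.943, -0.334, 0.004], [0.001, -0.009, -1.0]]
wrist_force: [1.2, 1.0, -0.7]
finger_gap: 0.0537
grip_force: 63.2
```

Call:
arm_command:
  plan: [0, 0, 0, 0, 0, 0, 5, 0, 0, 0, 0, 0, 0, 5]

```text
clock: 8.35
eef_pos: [0.4347, -0.2817, 0.1047]
tool_rot: [[0.334, 0.942, 0.002], [0.942, -0.334, -0.001], [-0.0, 0.002, -1.0]]
wrist_force: [1.3, -0.5, -0.1]
finger_gap: 0.0541
grip_force: 63.2
```

```bash
python3 - <<'E'
from h import *
F=[]
for i in range(4):
    d=imaging.get_image('wrist'); o=manip.get_obs(); F.append([*o['wrist_force'],o['finger_gap'],*o['eef_pos']])
print(np.mean(F,0)); d=shot('wrist','w3')
E
```

```text
[ 0.23887664 -0.10928291 -0.15393764  0.05389843  0.43421966 -0.28146865
  0.10448776]
```

View pics/w3.png

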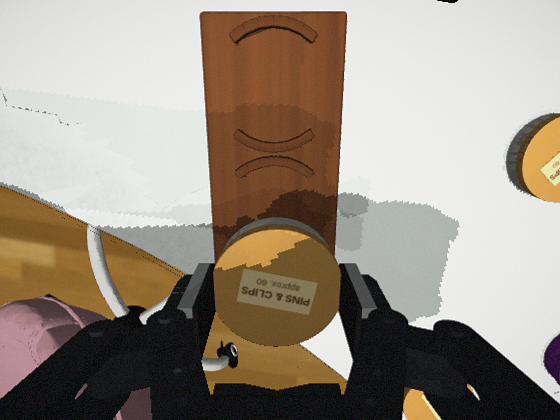

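The wrist view shows the tin held level at (278,283) over the near pocket. The tray's far corners are at (201,12) and (347,12), its side edges pass (217,253) and (335,253), and the empty far pocket is around (274,90).

```bash
python3 - <<'E'
from h import *
d=dict(np.load('pics/w3.npz')); R=lambda u,v,z=.007: ray(d,u,v,z)[:2]
a,b,c,e=R(201,12),R(347,12),R(217,253),R(335,253)
print(np.linalg.norm(a-b),np.linalg.norm(c-e))
l=((c+e)-(a+b)); l/=np.linalg.norm(l); m=(a+b)/2
x=(b-a)/np.linalg.norm(b-a); print('long',l,'x',x,'P0',m+.043*l,'P1',m+.125*l,'mid',m+.084*l)
# rims, top z .013: outer edge mid far rim / inner
for v in (16,27,150,158): print(v,R(274,v,.013))
print('tin top', R(278,283,.104+.003))
E
```

```text
0.086320300330706 0.08564504064414086
long [-0.32695889 -0.94503856] x [ 0.94266667 -0.33373576] P0 [ 0.45985135 -0.20335454] P1 [ 0.43304072 -0.2808477 ] mid [ 0.44644603 -0.24210112]
16 [ 0.47284863 -0.16585711]
27 [ 0.47092808 -0.17124504]
150 [ 0.44697589 -0.23844085]
158 [ 0.44524115 -0.24330752]
tin top [ 0.43476401 -0.2800073 ]
```

Call:
arm_command:
  plan: [-0.2, 0, -3.5, 0, 0, 0, 5, 0, 0, -2.5, 0, 0, 0, 5, 0, 0, -1, 0, 0, 0, 5, 0, 0, -0.6, 0, 0, 0, 5, 0, 0, -0.5, 0, 0, 0, 5]

```text
clock: 9.22
eef_pos: [0.4318, -0.2813, 0.0237]
tool_rot: [[0.334, 0.942, 0.001], [0.942, -0.334, -0.001], [-0.0, 0.002, -1.0]]
wrist_force: [-0.6, -0.2, -1.1]
finger_gap: 0.0533
grip_force: 63.2
```

Call:
arm_command:
  plan: [0, 0, -0.1, 0, 0, 0, 5, 0, 0, 0, 0, 0, 0, 5]

```text
clock: 9.48
eef_pos: [0.432, -0.2814, 0.0236]
tool_rot: [[0.334, 0.942, 0.002], [0.942, -0.334, -0.001], [-0.001, 0.002, -1.0]]
wrist_force: [-1.3, 0.7, 6.4]
finger_gap: 0.0538
grip_force: 63.8
```

The height is 7 mm above the desk grasp, so the tin is on the pocket floor. I release it and go to T1 at (0.6195,-0.3045).

Call:
arm_command:
  plan: [0, 0, 0, 0, 0, 0, 6.5, 0, 0, 0, 0, 0, 0, 7.3, 0, 0, 0, 0, 0, 0, 7.5, 0, 0, 2, 0, 0, 0, 7.5, 0, 0, 5, 0, 0, 0, 7.5]

```text
clock: 10.1
eef_pos: [0.4285, -0.2795, 0.0904]
tool_rot: [[0.334, 0.942, -0.006], [0.942, -0.334, 0.004], [0.002, -0.007, -1.0]]
wrist_force: [0.7, -0.5, -0.2]
finger_gap: 0.0752
grip_force: 0.0
```

Call:
arm_command:
  plan: [4.7, -0.6, 2, 0, 0, 0, 7.5, 4.7, -0.6, 0, 0, 0, 0, 7.5, 4.7, -0.6, 0, 0, 0, 0, 7.5, 4.7, -0.6, 0, 0, 0, 0, 7.5, 0, 0, 0, 0, 0, 0, 7.5]

```text
clock: 10.72
eef_pos: [0.6228, -0.3032, 0.1118]
tool_rot: [[0.332, 0.943, 0.003], [0.943, -0.332, 0.001], [0.002, 0.003, -1.0]]
wrist_force: [-0.4, 0.1, 0.4]
finger_gap: 0.075
grip_force: 0.0
```

Call:
arm_command:
  plan: [0, 0, 0, 0, 0, 0, 7.5, 0, 0, 0, 0, 0, 0, 7.5]

```text
clock: 10.98
eef_pos: [0.6172, -0.3054, 0.1119]
tool_rot: [[0.335, 0.942, -0.002], [0.942, -0.335, -0.0], [-0.001, -0.002, -1.0]]
wrist_force: [-0.5, 0.9, 0.1]
finger_gap: 0.0746
grip_force: 0.0
```

```bash
python3 - <<'E'
from h import *
P=[]
for i in range(4): d=imaging.get_image('wrist'); P.append(manip.get_obs()['eef_pos'])
print(np.mean(P,0)); print('tin proj',proj(d,[.6195,-.3045,.02]))
t=shot('top','top3'); print(np.round(tins(t),3)); print(np.round(tins(t,.027),3))
a=d['pixels'][60:400,:,::-1]; b=cv2.resize(t['pixels'][210:290,200:290,::-1],None,fx=3,fy=3); b=cv2.copyMakeBorder(b,0,a.shape[0]-b.shape[0],0,240-0-0-b.shape[1] if b.shape[1]<240 else 0,cv2.BORDER_CONSTANT)
cv2.imwrite('pics/m3.png',cv2.hconcat([np.ascontiguousarray(a[:,30:]),b])[:,:800])
E
```

```text
[ 0.61773776 -0.30536891  0.11233701]
tin proj (np.float64(278.9214503742818), np.float64(213.36155674184778))
[[355.23  229.041  24.235  24.672   0.503  -0.471]]
[[355.23  229.041  24.235  24.672   0.503  -0.47 ]]
```

View pics/m3.png

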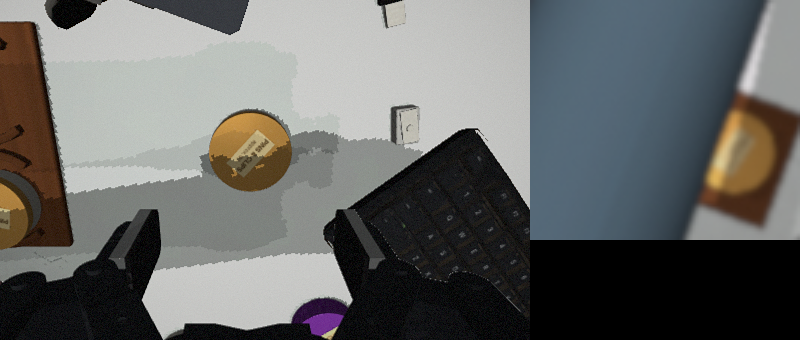

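The wrist view shows T1 at (280,211), where it should be, and T2 lies in its pocket at the left edge. The keyboard corner is at about (358,288), so I check finger clearance there.

```bash
python3 - <<'E'
from h import *
d=shot('wrist','w4'); j=np.array([.942,-.335]); x=np.array([.335,.942]); c=np.array([.6195,-.3045])
for u,v in((358,291),(505,190)):
    p=ray(d,u,v,.015)[:2]-c; print('kb corner jaw,x',p@j,p@x)
print(np.round(tins(d),3))
E
```

```text
kb corner jaw,x 0.060223346976765346 -0.0628121001580736
kb corner jaw,x 0.15526526227738527 0.015736313331725888
[]
```

Call:
arm_command:
  plan: [0.2, 0.1, -4, 0, 0, 0, 7.5, 0, 0, -3.3, 0, 0, 0, 7.5, 0, 0, -2, 0, 0, 0, 7.5, 0, 0, -0.4, 0, 0, 0, 7.5, 0, 0, 0, 0, 0, 0, 6.5]

```text
clock: 11.9
eef_pos: [0.6217, -0.3042, 0.0161]
tool_rot: [[0.334, 0.942, 0.001], [0.942, -0.334, -0.0], [-0.0, 0.001, -1.0]]
wrist_force: [-0.2, -0.3, -0.5]
finger_gap: 0.0647
grip_force: 0.0
```

Call:
arm_command:
  plan: [0, 0, 0, 0, 0, 0, 5, 0, 0, 0, 0, 0, 0, 5, 0, 0, 0, 0, 0, 0, 5, 0, 0, 0, 0, 0, 0, 5]

```text
clock: 12.4
eef_pos: [0.6229, -0.3046, 0.0177]
tool_rot: [[0.334, 0.942, 0.004], [0.942, -0.334, -0.002], [-0.0, 0.004, -1.0]]
wrist_force: [0.2, -0.8, 6.3]
finger_gap: 0.0539
grip_force: 63.5
```

Call:
arm_command:
  plan: [0, 0, 2, 0, 0, 0, 5, 0, 0, 4, 0, 0, 0, 5, 0, 0, 3, 0, 0, 0, 5, 0, 0, 0, 0, 0, 0, 5, 0, 0, 0, 0, 0, 0, 5]

```text
clock: 13.02
eef_pos: [0.6201, -0.3036, 0.1048]
tool_rot: [[0.334, 0.942, -0.001], [0.942, -0.334, 0.0], [-0.0, -0.001, -1.0]]
wrist_force: [0.5, -0.2, -1.0]
finger_gap: 0.0533
grip_force: 63.1
```

```bash
python3 - <<'E'
from h import *
F=[]
for i in range(4):
    d=imaging.get_image('wrist'); o=manip.get_obs(); F.append([*o['wrist_force'],o['finger_gap'],*o['eef_pos']])
print(np.mean(F,0))
E
```

```text
[-0.10239664  0.05980657 -0.87604971  0.05347405  0.61954825 -0.3033452
  0.10346985]
```

T1 is empty as well. I carry it to the other pocket.

Call:
arm_command:
  plan: [-4, 2.5, 0, 0, 0, 0, 5, -4, 2.5, 0, 0, 0, 0, 5, -4, 2.5, 0, 0, 0, 0, 5, -4, 2.5, 0, 0, 0, 0, 5, 0, 0, 0, 0, 0, 0, 5]

```text
clock: 13.85
eef_pos: [0.4551, -0.2009, 0.1029]
tool_rot: [[0.333, 0.943, -0.009], [0.943, -0.333, 0.003], [-0.0, -0.009, -1.0]]
wrist_force: [0.9, -0.1, 0.1]
finger_gap: 0.0537
grip_force: 63.2
```

Call:
arm_command:
  plan: [0, 0, 0, 0, 0, 0, 5, 0, 0, 0, 0, 0, 0, 5]

```text
clock: 14.1
eef_pos: [0.4627, -0.2048, 0.1057]
tool_rot: [[0.335, 0.942, 0.002], [0.942, -0.335, -0.0], [0.0, 0.002, -1.0]]
wrist_force: [-0.4, -0.7, -0.3]
finger_gap: 0.0534
grip_force: 63.2
```

```bash
python3 - <<'E'
from h import *
P=[]
for i in range(4): d=imaging.get_image('wrist'); P.append(manip.get_obs()['eef_pos'])
print(np.mean(P,0))
E
```

```text
[ 0.46221298 -0.20450164  0.10549667]
```

Call:
arm_command:
  plan: [-0.2, 0.1, -3.5, 0, 0, 0, 5, 0, 0, -2.5, 0, 0, 0, 5, 0, 0, -1, 0, 0, 0, 5, 0, 0, -0.6, 0, 0, 0, 5, 0, 0, -0.5, 0, 0, 0, 5]

```text
clock: 14.92
eef_pos: [0.4599, -0.2032, 0.0247]
tool_rot: [[0.334, 0.942, 0.002], [0.942, -0.334, -0.001], [-0.0, 0.002, -1.0]]
wrist_force: [-1.0, -0.4, -0.9]
finger_gap: 0.0537
grip_force: 63.2
```

Call:
arm_command:
  plan: [0, 0, -0.1, 0, 0, 0, 5, 0, 0, 0, 0, 0, 0, 5]

```text
clock: 15.18
eef_pos: [0.4601, -0.2033, 0.0246]
tool_rot: [[0.334, 0.942, 0.002], [0.942, -0.334, -0.001], [-0.0, 0.002, -1.0]]
wrist_force: [-1.6, 1.4, 4.8]
finger_gap: 0.0533
grip_force: 63.7
```

Call:
arm_command:
  plan: [0, 0, 0, 0, 0, 0, 6.5, 0, 0, 0, 0, 0, 0, 7.3, 0, 0, 0, 0, 0, 0, 7.5, 0, 0, 2, 0, 0, 0, 7.5, 0, 0, 5, 0, 0, 0, 7.5]

```text
clock: 15.8
eef_pos: [0.4563, -0.2019, 0.0915]
tool_rot: [[0.334, 0.942, -0.006], [0.942, -0.334, 0.003], [0.001, -0.007, -1.0]]
wrist_force: [0.8, -0.6, 0.2]
finger_gap: 0.0751
grip_force: 0.0
```

Call:
arm_command:
  plan: [0.8, -5.4, 3, 0, 0, 0, 7.5, 0.8, -5.4, 0, 0, 0, 0, 7.5, 0.9, -5.4, 0, 0, 0, 0, 7.5, 0.9, -5.3, 0, 0, 0, 0, 7.5, 0.8, -5.3, 0, 0, 0, 0, 7.5]

```text
clock: 16.42
eef_pos: [0.5011, -0.4724, 0.1229]
tool_rot: [[0.334, 0.942, -0.0], [0.942, -0.334, 0.0], [0.0, -0.0, -1.0]]
wrist_force: [0.7, 0.0, 0.8]
finger_gap: 0.0747
grip_force: 0.0
```

Call:
arm_command:
  plan: [0, 0, 0, 0, 0, 0, 7.5, 0, 0, 0, 0, 0, 0, 7.5, 0, 0, 0, 0, 0, 0, 7.5]

```text
clock: 16.8
eef_pos: [0.5017, -0.4685, 0.123]
tool_rot: [[0.332, 0.943, -0.0], [0.943, -0.332, 0.002], [0.002, -0.001, -1.0]]
wrist_force: [-0.7, -0.3, 0.3]
finger_gap: 0.075
grip_force: 0.0
```

```bash
python3 - <<'E'
from h import *
P=[]
for i in range(4): d=imaging.get_image('wrist'); P.append(manip.get_obs()['eef_pos'])
print(np.mean(P,0)); print('tin proj',proj(d,[.5025,-.471,.02]))
t=shot('top','top5'); print(np.round(tins(t),3)); print(np.round(tins(t,.027),3))
a=d['pixels'][60:360,:,::-1]; b=cv2.resize(t['pixels'][210:290,200:290,::-1],(337,300))
cv2.imwrite('pics/m5.png',cv2.hconcat([np.ascontiguousarray(a[:,80:500]),b]))
E
```

```text
[ 0.50159449 -0.46906901  0.12336005]
tin proj (np.float64(279.1009780086109), np.float64(212.28832829771844))
[[ 2.67405e+02  2.60329e+02  2.65170e+01  2.67670e+01  4.31000e-01
  -2.82000e-01]
 [ 2.30803e+02  2.46015e+02  2.60390e+01  2.65080e+01  4.60000e-01
  -2.02000e-01]]
[[ 2.67405e+02  2.60329e+02  2.65170e+01  2.67670e+01  4.31000e-01
  -2.82000e-01]
 [ 2.30803e+02  2.46015e+02  2.60390e+01  2.65080e+01  4.60000e-01
  -2.03000e-01]]
```

View pics/m5.png

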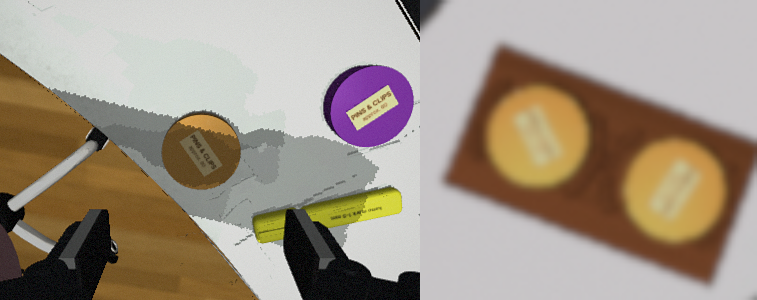

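The crops show both empties sitting centred in their pockets, within about 2 mm, and the full tin under the jaws at about (281,210). I grasp it and lift it 20 cm.

Call:
arm_command:
  plan: [0.1, -0.1, -4.5, 0, 0, 0, 7.5, 0, 0, -3.5, 0, 0, 0, 7.5, 0, 0, -2.3, 0, 0, 0, 7.5, 0, 0, -0.4, 0, 0, 0, 7.5, 0, 0, 0, 0, 0, 0, 6.5]

```text
clock: 17.68
eef_pos: [0.5027, -0.4723, 0.0171]
tool_rot: [[0.334, 0.942, 0.001], [0.942, -0.334, -0.001], [-0.0, 0.001, -1.0]]
wrist_force: [0.4, 0.6, 0.9]
finger_gap: 0.065
grip_force: 0.0
```

Call:
arm_command:
  plan: [0, 0, 0, 0, 0, 0, 5, 0, 0, 0, 0, 0, 0, 5, 0, 0, 0, 0, 0, 0, 5, 0, 0, 0, 0, 0, 0, 5]

```text
clock: 18.18
eef_pos: [0.5036, -0.4731, 0.0189]
tool_rot: [[0.334, 0.942, 0.003], [0.942, -0.334, -0.003], [-0.002, 0.004, -1.0]]
wrist_force: [0.1, 0.6, 6.2]
finger_gap: 0.0537
grip_force: 63.4
```

Call:
arm_command:
  plan: [0, 0, 2, 0, 0, 0, 5, 0, 0, 4, 0, 0, 0, 5, 0, 0, 5, 0, 0, 0, 5, 0, 0, 5, 0, 0, 0, 5, 0, 0, 4, 0, 0, 0, 5]

```text
clock: 18.8
eef_pos: [0.5018, -0.4718, 0.219]
tool_rot: [[0.334, 0.942, 0.001], [0.942, -0.334, -0.001], [-0.001, 0.001, -1.0]]
wrist_force: [-0.1, -0.0, -3.4]
finger_gap: 0.0532
grip_force: 63.8
```

Call:
arm_command:
  plan: [0, 0, 0, 0, 0, 0, 5, 0, 0, 0, 0, 0, 0, 5, 0, 0, 0, 0, 0, 0, 5, 0, 0, 0, 0, 0, 0, 5]

```text
clock: 19.3
eef_pos: [0.501, -0.471, 0.2138]
tool_rot: [[0.334, 0.942, -0.003], [0.942, -0.334, 0.003], [0.002, -0.004, -1.0]]
wrist_force: [-0.1, -0.6, -3.3]
finger_gap: 0.0534
grip_force: 63.9
```

```bash
python3 - <<'E'
from h import *
F=[]
for i in range(4):
    d=imaging.get_image('wrist'); o=manip.get_obs(); F.append([*o['wrist_force'],o['finger_gap'],*o['eef_pos']])
print(np.mean(F,0).round(3),np.round(o['tool_rot'],3).tolist(),np.abs(o['qd']).max()); s=shot('scene','s6')
a=d['pixels'][120:420,100:460,::-1]; b=cv2.resize(s['pixels'][90:290,230:430,::-1],(400,400))[:300]
cv2.imwrite('pics/m6.png',cv2.hconcat([np.ascontiguousarray(a),b]))
E
```

```text
[ 0.208  0.048 -3.197  0.053  0.502 -0.471  0.215] [[0.334, 0.942, -0.001], [0.942, -0.334, 0.001], [0.0, -0.001, -1.0]] 0.0049561745381446936
```

View pics/m6.png

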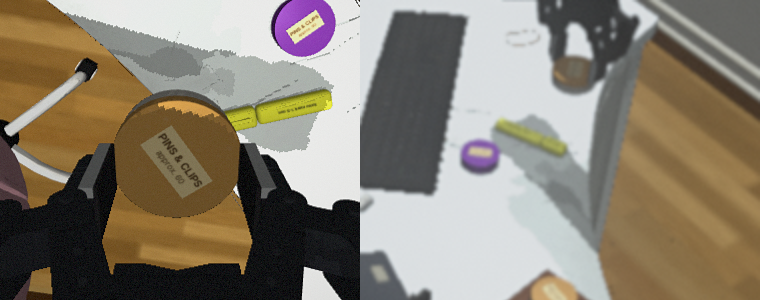

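The crops show the full tin gripped level (lid centre about (177,155) in the left crop), about 20 cm up and still. The wrist reads -3.2 N, and purple and the highlighter are untouched.

```bash
python3 -c "
from rig import manip; print(manip.sign_off())"
```

```text
the job is handed in; nothing more can be done
None
```

The full tin (about 300 g) is held level and still about 20 cm above the desk, both empty tins lie flat in the tray's pockets, and the job was handed in at about 19.5 s of the 72 s allowed.

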